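Unhook the green blanching basket and stand it in the drip tray

TASK

Take the blanching basket with the green grip off its hook on the drip rack: lift it past the upturned tip, draw it clear, and stand it upright inside the steel drip tray on the worktop, setting it down gently rather than dropping it. Leave the basket with the red grip hanging on its hook.

Things in the scene. Friction and masses are not known exactly. Their poses are not given: they have to be found in the camera images.
- basket_green: Wire basket, green grip, 0.2 kg, hung upright in a hook. Origin: cup's underside centre, 25 mm above worktop; z up, x to the rack (6 deg). Cup 83 mm dia, 50 high. Wires at y +-40 rise to a cross bar along y, its peak's underside at z 145 resting in the hook. Above it the grip, 16 (x) by 24 mm (y), z 172-228: pinch it at z 195-220, across x or y, and the fingers stay above the hook's tip.
- basket_red: The same basket with a red grip (same size, origin and axes), hanging on the other hook of the same rack, 190 mm away; it stays there. Which basket hangs left and which right varies.
- rack: Fixed steel rack. Origin on the worktop under the middle of its cross bar (along y, 330 mm, z 190; posts at the ends). 8 mm bar hooks at y +-95 point to -x (robot): seat top at x -60, z 170; tip at x -90, top z 207, 37 above the seat. The basket must rise over 37 mm; past 85 its cup meets the hook from below. Raised 60, draw it along -x; after 100 mm it is wholly clear.
- tray: Shallow square steel drip tray, 170 x 170 mm outside, 5 mm walls, 14 mm high, inner floor 3 mm above the worktop; fixed, right of the rack. Origin: centre of the underside; z up, x and y along its sides.

How it is judged:
By the outcome, as a careful person would: the job done as asked, in the order asked, and still so for the second after the job is handed in, with the robot touching nothing.
It also fails if it takes over 45 s, if anything falls off the work surface, if the arm or the gripper's body presses on something with over 40 N, if the wrist force passes 120 N, or if a joint passes its speed limit or range.

ROBOT

A 6-joint arm with a two-finger parallel gripper is mounted at the origin on a cart in front of the work surface, level with it; the furniture and walls round the work are solid. World frame = base frame: x ahead of the robot, y to its left, z up, the work surface at z = 0. Lengths are in m, angles in rad, forces in N, time in s.
With the tool pointing down it reaches from about 0.425 to 1.125 m from the base axis. Payload 14.9 kg.
Tool frame: the origin (TCP) lies midway between the tips of the shut fingers; the grasp point (between the pads) lies 19 mm behind it (grip_point_offset is the distance from the TCP to the grasp point, in m); z points along the fingers, y is the line along which they close (so a half turn about z gives the same grasp; the last joint's range is limited). The gripper opens to 91 mm and grips with 3 to 60 N. Pads are 32 mm wide; open, the fingers measure 118 mm over their backs; the gripper's body (76 mm by 178 mm) begins 60 mm behind the grasp point.
Start: joints at [1.281, 0.379, 1.734, -0, 1.028, -0.033], TCP at [0.178, 0.677, 0.214] pointing down, gripper open.
Joint ranges: [-2.77, 2.77], [-0.74, 2.19], [0, 2.66], [-1.06, 4.2], [0.31, 2.87], [-3.08, 3.08]. Speed limits (rad/s): [1.89, 1.89, 2.39, 3.14, 3.14, 3.14].

INTERFACE

Orientations are given as a unit quaternion [w, x, y, z].
In Python, from plant import * gives the robot as it stands. The module is installed in compiled form; this text tells all that it offers.
- The arm moves only by the tool play_rows, never from a script. Its argument "series" is a list of rows, each a list of 4 numbers: the shift along the tool's x, y, z in m, then the turn about the tool's z in degrees. In form: [[tx, ty, tz, spin], ...]. A call has 1 to 10 rows; each row is the pose to reach, as a shift and turn from the pose commanded when the call began, along the tool's axes at that moment; what a row does not reach only later rows make up. A row lasts 1/8 s, in which the tool goes at most 62.5 mm and 10.7 degrees, less where a joint would pass 70% of its speed; a pose out of reach is approached as far as the arm can. A call with a gripper value outside its range is refused whole. "grip" is the closure, from 0 (fully open) to 1 (shut), set as the call begins (left out, the last holds). The fingers move at their own pace and stop on an object; "newtons" is the grip in N (left out, the last holds). Time passes only in rows, so rows that repeat a pose let the fingers close. It gives the time, the measured TCP pose, the force, the opening and the grip force at its end, in the units of the state.
- get_obs(): the state, without advancing time (a new reading comes with each control period).
- camera(name): name is "scene" or "top" or "wrist"; returns a dict with "color" (400x640x3 uint8, red, green, blue), "fx", "fy", "cx", "cy" (pixels), "k1" (the pictures are not rectified: a ray, as slopes to the right and down, at radius r is drawn at 1 + k1 r^2 times it, then the intrinsics apply), "R" (3x3) and "t" (3): a world point X has camera coordinates R X + t; the wrist camera has in their place "mount" (4x4, takes a point from camera to tool coordinates, whose origin is the TCP and whose axes are the flange's). Camera axes: x right, y down, z forward; pixel columns grow to the right and rows downward; lengths in m; the calibration is good to about 2 mm. A picture is of the moment at which its call begins: read the wrist's pose just before it. There is no depth.
- sign_off(): hands the job in; it is judged then, once.
The state is a dict: "time": time; "q": joint angles; "dq": joint speeds; "tau": joint torques, N m; "position": TCP position; "tcp_rot": TCP orientation; "wrist_force": force on the tool from outside, world axes, zero at the start; "wrist_torque": the same for the moment, N m; "width": finger opening in m; "grip_force": force on a finger pad.
Only numpy, scipy, OpenCV 4.12 (cv2) and the standard library are available. Lean on these libraries where they do the work, as an engineer would, in place of code of your own. Each camera call takes 0.05 s, during which the arm holds its last target. There are 200 camera calls.

## Working session

There is one attempt and no reset: what is moved stays moved. The work goes in short steps, Python scripts to look and compute and a tool call to move; the robot and the scene stay as the last step left them, time stands still between calls to the robot, and variables do not carry over. Pictures are saved under pics/ and viewed, at most 10 in all, crops included, and the job is handed in when it is done.

Besides the shell and the picture viewer there is one more tool, called after "Emit:" as name([rows], argument=value, ...), one row to a line, values as JSON. play_rows: Moves the arm, as the interface text tells. Its arguments: {"type":"object","properties":{"series":{"type":"array","items":{"type":"array","items":{"type":"number"}}},"grip":{"type":"number"},"newtons":{"type":"number"}},"required":["series"]}

```bash
mkdir -p pics
cat > h.py <<'E'
import numpy as np, cv2
from plant import *
def ray(c,u,v):
    d=np.array([(u-c["cx"])/c["fx"],(v-c["cy"])/c["fy"]]); s=d.copy()
    for _ in range(20): s=d/(1+c["k1"]*(s@s))
    R=np.array(c["R"]);t=np.array(c["t"])
    r=R.T@np.array([s[0],s[1],1.]); return -R.T@t, r
def onz(c,u,v,z):
    o,r=ray(c,u,v); return o+r*(z-o[2])/r[2]
def tri(c1,p1,c2,p2):
    a,r=ray(c1,*p1); b,s=ray(c2,*p2)
    k=np.linalg.lstsq(np.stack([r,-s],1),b-a,rcond=None)[0]
    P,Q=a+r*k[0],b+s*k[1]; return (P+Q)/2,np.linalg.norm(P-Q)
def blobs(c,col,mn=30):
    h=cv2.cvtColor(c["color"],cv2.COLOR_RGB2HSV)
    H=h[...,0].astype(int); m=(h[...,1]>110)&(h[...,2]>40)
    m&=((H>40)&(H<85)) if col=="g" else ((H<8)|(H>172))
    n,l,s,ce=cv2.connectedComponentsWithStats(m.astype(np.uint8))
    return [(s[i].tolist(),ce[i].round(1).tolist()) for i in range(1,n) if s[i,4]>mn]
E
python3 - <<'E'
from h import *
o=get_obs(); print(o["time"],o["position"],o["tcp_rot"],o["width"],o["wrist_force"])
cs={n:camera(n) for n in("scene","top")}
for n,c in cs.items():
    cv2.imwrite(f"pics/{n}0.png",c["color"][...,::-1]); print(n,-np.array(c["R"]).T@c["t"])
    for k in "gr": print(k,blobs(c,k))
E
```

```text
0.0 [0.17769955 0.67667057 0.2133044 ] [-9.09751646e-05  1.28060413e-01  9.91766227e-01 -5.22654647e-04] 0.09105995870189364 [-0.48199421 -0.2783923  -0.4148031 ]
scene [ 0.10978797 -0.58244772  0.77461666]
g [([300, 110, 11, 9, 69], [305.2, 114.0]), ([476, 366, 22, 21, 348], [486.9, 376.3])]
r [([238, 73, 14, 26, 217], [244.9, 84.9])]
top [ 0.41802398 -0.01467252  1.25908318]
g [([300, 176, 10, 7, 67], [304.6, 179.0]), ([503, 216, 9, 12, 49], [508.0, 221.7])]
r [([609, 133, 9, 33, 176], [613.8, 152.0]), ([213, 181, 11, 8, 69], [217.7, 184.5])]
```

View pics/scene0.png

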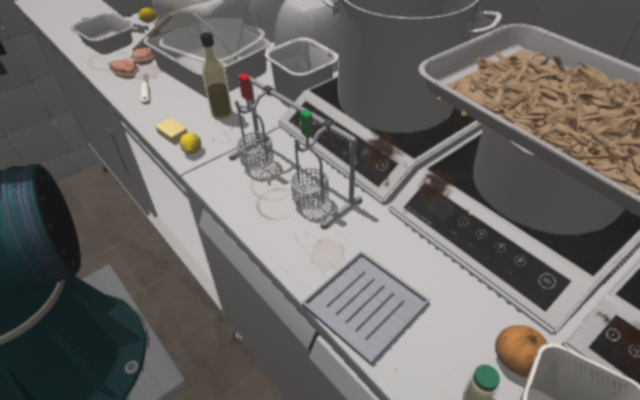

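View pics/top0.png

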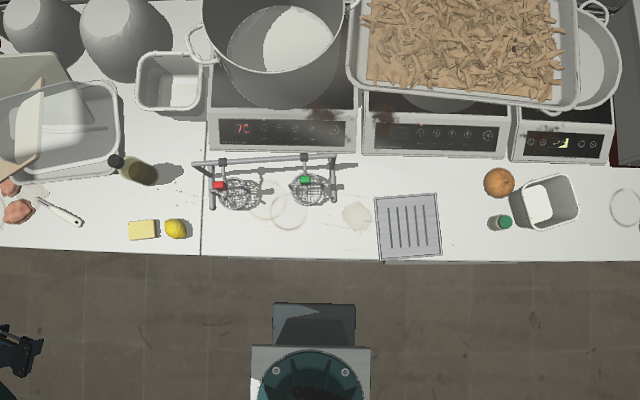

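The top view shows the green grip at (305,179), the red one at (218,184) and the rack bar at row 162. The tray corners are near (374,196), (437,193), (441,256) and (379,260). The scene view shows the green basket as the one nearer the tray.

Run:
```python
from h import *
c=camera("top"); s=camera("scene")
for n,p in dict(g=(304.6,179),r=(217.7,184.5)).items(): print(n,onz(c,*p,.253))
h=cv2.cvtColor(s["color"],cv2.COLOR_RGB2HSV)
print(h[108:140:3,306].tolist())
print("tri",tri(c,(304.6,179),s,(305.5,113)),tri(c,(217.7,184.5),s,(244,77)))
g=cv2.cvtColor(c["color"],cv2.COLOR_RGB2GRAY)
hs=cv2.cvtColor(c["color"],cv2.COLOR_RGB2HSV)
m=np.zeros_like(g); m[186:266,366:450]=((g<195)&(g>110))[186:266,366:450]
m=cv2.morphologyEx(m,cv2.MORPH_CLOSE,np.ones((9,9)))
m=cv2.morphologyEx(m,cv2.MORPH_OPEN,np.ones((9,9)))
k=max(cv2.findContours(m,0,2)[0],key=cv2.contourArea)
b=cv2.boxPoints(cv2.minAreaRect(k)); print(b)
P=np.array([onz(c,*p,.010) for p in b]);print(P,P.mean(0),np.linalg.norm(np.diff(P,axis=0),axis=1))
Q=[onz(c,*p,.010) for p in [(374,196),(437,193),(441,256),(379,260)]];print(np.array(Q),np.mean(Q,0))
for p in [(195,162),(305,156),(333,155)]: print(onz(c,*p,.194))
cr=c["color"][140:275,170:460,::-1]; cv2.imwrite("pics/c1.png",cv2.resize(cr,None,fx=2.7,fy=2.7,interpolation=2))
```

```text
g [0.56197031 0.01887977 0.253     ]
r [0.54596995 0.20854914 0.253     ]
[[65, 34, 82], [68, 149, 149], [69, 177, 150], [68, 142, 90], [66, 99, 67], [66, 100, 64], [66, 98, 65], [66, 98, 65], [66, 96, 64], [67, 84, 67], [45, 5, 101]]
tri (array([0.56266404, 0.01881308, 0.24999475]), np.float64(0.0006210051402316385)) (array([0.54763613, 0.20925439, 0.24744292]), np.float64(0.0021900203945422847))
[[372.0763  196.9539 ]
 [437.49762 191.7202 ]
 [443.20825 263.10333]
 [377.78693 268.33704]]
[[ 0.55196865 -0.15561263  0.01      ]
 [ 0.5700437  -0.33400401  0.01      ]
 [ 0.37788005 -0.34937063  0.01      ]
 [ 0.36168841 -0.17306945  0.01      ]] [ 0.4653952  -0.25301418  0.01      ] [0.17930474 0.19277707 0.17704314]
[[ 0.55466034 -0.16078284  0.01      ]
 [ 0.56651829 -0.33260491  0.01      ]
 [ 0.39678302 -0.34326457  0.01      ]
 [ 0.38380623 -0.17601712  0.01      ]] [ 0.47544197 -0.25316736  0.01      ]
[0.60533791 0.27800843 0.194     ]
[0.62419059 0.02128362 0.194     ]
[ 0.62793821 -0.04345864  0.194     ]
```

View pics/c1.png

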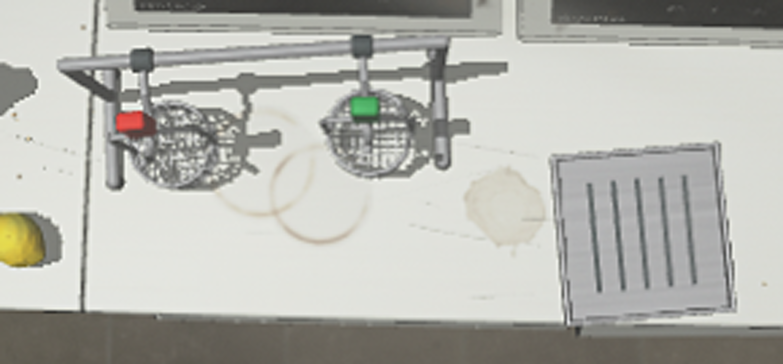

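Estimates: grip at (0.562, 0.019), tray centre at (0.475, -0.253), and both rack and basket yaw about +4.5°. I'll go above the grip and turn so the fingers pinch across y.

Emit:
play_rows([
  [0,0,-0.03,0],
  [0,0,-0.08,0],
  [-0.04,-0.04,-0.117,-2],
  [-0.08,-0.08,-0.117,-4],
  [-0.12,-0.12,-0.117,-6],
  [-0.16,-0.16,-0.117,-9],
  [-0.2,-0.2,-0.117,-12],
  [-0.24,-0.24,-0.117,-15],
  [-0.28,-0.28,-0.117,-17],
  [-0.32,-0.32,-0.117,-19],
], grip=0)

```text
time: 1.45
position: [0.4066, 0.2846, 0.331]
tcp_rot: [0.0, -0.038, 0.999, 0.0]
wrist_force: [0.3, 0.5, -0.5]
width: 0.0908
grip_force: 0.0
```

```bash
cat >> h.py <<'E'
from scipy.spatial.transform import Rotation as Ro
def rot(o): q=o["tcp_rot"]; return Ro.from_quat([q[1],q[2],q[3],q[0]]).as_matrix()
def st():
    o=get_obs(); R=rot(o); print("t",o["time"],"p",o["position"].round(4),"yawY",np.degrees(np.arctan2(R[1,1],R[0,1])).round(2),"down",R[2,2].round(4),"w",o["width"],"F",o["wrist_force"].round(2),"g",o["grip_force"],"q",np.round(o["q"],2)); return o,R
def to(P,yaw=None):
    o,R=st(); d=R.T@(np.array(P)-o["position"]); print("shift",d.round(4),"spin",None if yaw is None else round(-(yaw-np.degrees(np.arctan2(R[1,1],R[0,1]))),2))
def wcam():
    o=get_obs();R=rot(o);c=dict(camera("wrist"));M=np.array(c["mount"])
    Rw=R@M[:3,:3]; tw=R@M[:3,3]+o["position"]; c["R"]=Rw.T;c["t"]=-Rw.T@tw; return c
E
python3 -c "
from h import *
to([.56,.019,.33],94.5)"
```

```text
t 1.45 p [0.4066 0.2846 0.331 ] yawY 94.37 down -1.0 w 0.09082729356059335 F [ 0.33  0.5  -0.47] g 0.0 q [ 0.56 -0.09  2.05 -0.    1.18 -1.08]
shift [-0.1328 -0.2765  0.001 ] spin -0.13
```

Emit:
play_rows([
  [-0.015,-0.035,0,0],
  [-0.03,-0.075,0,0],
  [-0.05,-0.115,0,0],
  [-0.07,-0.155,0,0],
  [-0.09,-0.195,0,0],
  [-0.11,-0.235,0,0],
  [-0.125,-0.262,0,0],
  [-0.133,-0.276,0,0],
  [-0.133,-0.276,0,0],
  [-0.133,-0.276,0,0],
])

```text
time: 2.7
position: [0.5588, 0.0218, 0.3309]
tcp_rot: [-0.0, -0.038, 0.999, 0.0]
wrist_force: [-0.0, -0.0, 0.6]
width: 0.091
grip_force: 0.0
```

Run:
```python
from h import *
st(); c=wcam(); cv2.imwrite("pics/w1.png",c["color"][...,::-1])
for b in blobs(c,"g"): print(b,onz(c,*b[1],.253))
```

```text
t 2.7 p [0.5588 0.0218 0.3309] yawY 94.32 down -1.0 w 0.09098091328014711 F [-0.02 -0.02  0.55] g 0.0 q [-0.    0.03  1.93  0.    1.18 -1.65]
([304, 189, 26, 28, 659], [316.7, 203.2]) [0.55822036 0.0184526  0.253     ]
```

View pics/w1.png

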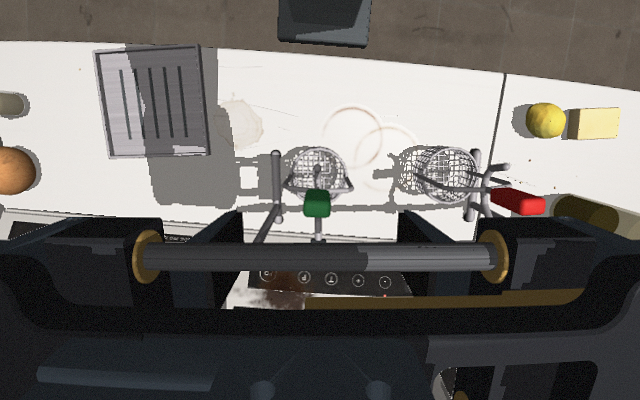

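The wrist view shows the green grip at (317,203), centred between the fingers, with both baskets hanging and the tray clear. I'll descend to grasp z ≈ 0.233.

Emit:
play_rows([
  [-0.003,-0.003,0.02,0],
  [-0.003,-0.003,0.05,0],
  [-0.003,-0.003,0.075,0],
  [-0.003,-0.003,0.095,0],
  [-0.003,-0.003,0.11,0],
  [-0.003,-0.003,0.117,0],
  [-0.003,-0.003,0.117,0],
  [-0.003,-0.003,0.117,0],
])

```text
time: 3.75
position: [0.5629, 0.0182, 0.2146]
tcp_rot: [0.001, -0.037, 0.999, -0.0]
wrist_force: [0.1, -0.9, 0.9]
width: 0.0914
grip_force: 0.0
```

Emit:
play_rows([
  [0,0,0,0],
  [0,0,0,0],
  [0,0,0,0],
  [0,0,0,0],
  [0,0,0,0],
  [0,0,0,0],
  [0,0,0,0],
  [0,0,0,0],
], grip=1, newtons=25)

```text
time: 4.75
position: [0.5626, 0.0182, 0.214]
tcp_rot: [0.0, -0.037, 0.999, -0.0]
wrist_force: [0.7, 0.5, 1.6]
width: 0.024
grip_force: 25.0
```

```bash
python3 -c "
from h import *
st()"
```

```text
t 4.75 p [0.5626 0.0182 0.214 ] yawY 94.29 down -1.0 w 0.02402667369360602 F [0.69 0.51 1.63] g 24.98332053422928 q [-0.01  0.16  2.01 -0.    0.96 -1.65]
```

Held, with width 24 mm as expected. Lift 60 mm.

Emit:
play_rows([
  [0,0,-0.005,0],
  [0,0,-0.013,0],
  [0,0,-0.022,0],
  [0,0,-0.031,0],
  [0,0,-0.04,0],
  [0,0,-0.049,0],
  [0,0,-0.057,0],
  [0,0,-0.06,0],
  [0,0,-0.06,0],
  [0,0,-0.06,0],
])

```text
time: 6.0
position: [0.5623, 0.0182, 0.2736]
tcp_rot: [-0.0, -0.037, 0.999, 0.0]
wrist_force: [-0.4, 1.1, -3.0]
width: 0.024
grip_force: 25.0
```

Run:
```python
from h import *
st(); s=camera("scene"); cv2.imwrite("pics/s2.png",cv2.resize(s["color"][50:260,180:440,::-1],None,fx=2.6,fy=2.6))
```

```text
t 6.0 p [0.5623 0.0182 0.2736] yawY 94.29 down -1.0 w 0.024012008396211135 F [-0.37  1.05 -2.96] g 24.9789360165596 q [-0.01  0.09  1.97 -0.    1.07 -1.65]
```

View pics/s2.png

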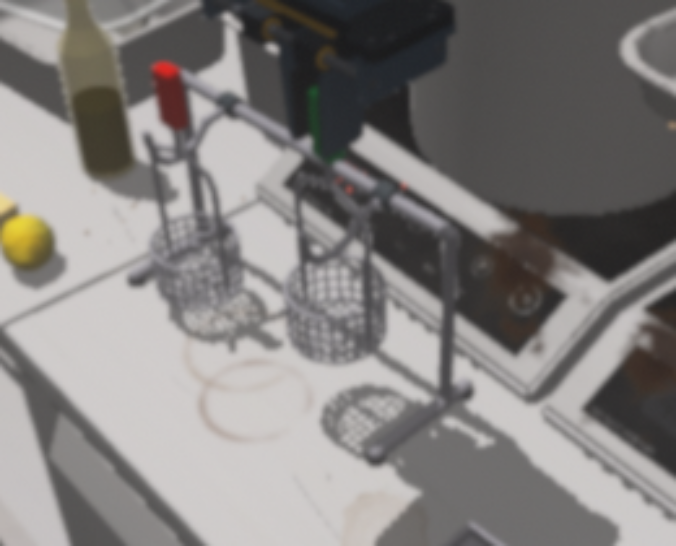

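The basket is raised (crop 335,290) with its bar above the hook, and the red one is undisturbed at (170,95). Now draw it out along tool +x, slowly and watching the force.

Emit:
play_rows([
  [0.006,0,0,0],
  [0.018,0,0,0],
  [0.031,0,0,0],
  [0.044,0,0,0],
  [0.057,0,0,0],
  [0.07,0,0,0],
  [0.083,0,0,0],
  [0.096,0,0,0],
  [0.103,0,0,0],
  [0.106,0,0,0],
])

```text
time: 7.3
position: [0.4565, 0.0103, 0.2741]
tcp_rot: [0.0, -0.037, 0.999, -0.0]
wrist_force: [0.5, 0.1, -2.5]
width: 0.0239
grip_force: 25.0
```

Run:
```python
from h import *
to([.475,-.253,.274],94.3); s=camera("scene"); cv2.imwrite("pics/s3.png",cv2.resize(s["color"][50:310,180:440,::-1],None,fx=2.2,fy=2.2))
```

```text
t 7.3 p [0.4565 0.0103 0.2741] yawY 94.28 down -1.0 w 0.02386569733645947 F [ 0.46  0.12 -2.55] g 24.979156851768494 q [-0.03 -0.1   2.17 -0.    1.08 -1.67]
shift [ 1.300e-03 -2.639e-01  1.000e-04] spin -0.02
```

View pics/s3.png

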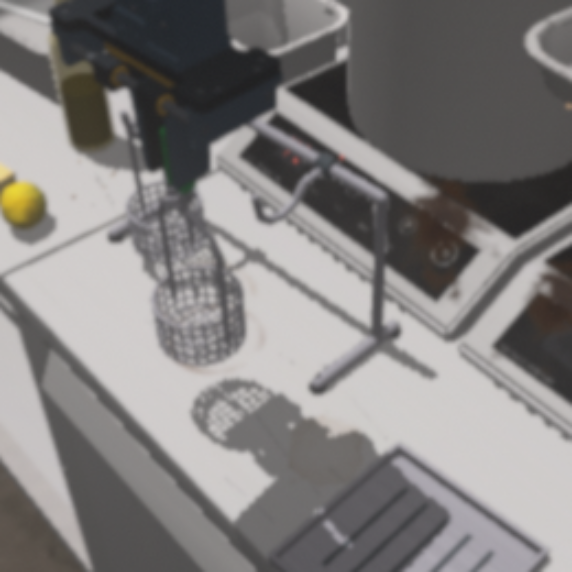

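The green basket is clear of the hook and the red one still hangs. Move sideways above the tray.

Emit:
play_rows([
  [0,-0.01,0,0],
  [0,-0.035,0,0],
  [0,-0.07,0,0],
  [0,-0.105,0,0],
  [0,-0.14,0,0],
  [0,-0.175,0,0],
  [0,-0.21,0,0],
  [0,-0.24,0,0],
  [0,-0.258,0,0],
  [0,-0.264,0,0],
])

```text
time: 8.6
position: [0.4765, -0.2538, 0.2737]
tcp_rot: [-0.0, -0.037, 0.999, 0.0]
wrist_force: [-1.0, 0.0, -2.6]
width: 0.024
grip_force: 25.0
```

Emit:
play_rows([
  [0,0,0,0],
  [0,0,0.01,0],
  [0,0,0.025,0],
  [0,0,0.04,0],
  [0,0,0.045,0],
  [0,0,0.045,0],
  [0,0,0.045,0],
])

```text
time: 9.48
position: [0.4768, -0.2531, 0.2293]
tcp_rot: [0.0, -0.037, 0.999, -0.0]
wrist_force: [-0.8, 0.8, -2.6]
width: 0.024
grip_force: 25.0
```

Run:
```python
from h import *
st(); s=camera("scene"); cv2.imwrite("pics/s4.png",cv2.resize(s["color"][160:390,260:480,::-1],None,fx=2.5,fy=2.5))
```

```text
t 9.475 p [ 0.4768 -0.2531  0.2293] yawY 94.28 down -1.0 w 0.02395863874534318 F [-0.78  0.76 -2.59] g 24.984422028064728 q [-0.53  0.11  2.05 -0.    0.99 -2.18]
```

View pics/s4.png

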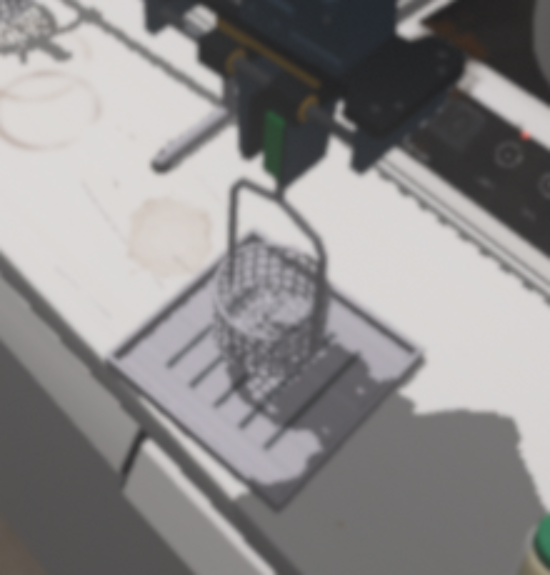

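The basket hangs upright over the tray middle (crop 270,330). Its underside is about 37 mm above the tray floor, so I'll descend, slowing near the end.

Emit:
play_rows([
  [0,0,0.005,0],
  [0,0,0.013,0],
  [0,0,0.021,0],
  [0,0,0.027,0],
  [0,0,0.031,0],
  [0,0,0.033,0],
  [0,0,0.034,0],
  [0,0,0.034,0],
])

```text
time: 10.52
position: [0.4766, -0.253, 0.195]
tcp_rot: [0.0, -0.037, 0.999, -0.0]
wrist_force: [-0.2, 0.5, -2.8]
width: 0.0242
grip_force: 25.0
```

Emit:
play_rows([
  [0,0,0.001,0],
  [0,0,0.001,0],
  [0,0,0.002,0],
  [0,0,0.002,0],
  [0,0,0.003,0],
  [0,0,0.003,0],
  [0,0,0.003,0],
  [0,0,0.003,0],
])

```text
time: 11.52
position: [0.4765, -0.253, 0.1919]
tcp_rot: [0.0, -0.037, 0.999, -0.0]
wrist_force: [-0.3, -1.0, -2.2]
width: 0.0242
grip_force: 25.0
```

Not yet clearly in contact, so continue in 0.5–1 mm steps.

Emit:
play_rows([
  [0,0,0.0005,0],
  [0,0,0.001,0],
  [0,0,0.001,0],
  [0,0,0.001,0],
  [0,0,0.001,0],
])

```text
time: 12.15
position: [0.4771, -0.2531, 0.1917]
tcp_rot: [0.001, -0.037, 0.999, -0.0]
wrist_force: [-0.2, 2.0, 5.8]
width: 0.024
grip_force: 25.0
```

Run:
```python
from h import *
st(); s=camera("scene"); cv2.imwrite("pics/s5.png",cv2.resize(s["color"][160:390,260:480,::-1],None,fx=2.5,fy=2.5))
```

```text
t 12.15 p [ 0.4771 -0.2531  0.1917] yawY 94.28 down -1.0 w 0.024025000478412238 F [-0.17  1.96  5.77] g 24.999232292175293 q [-0.53  0.16  2.07  0.    0.91 -2.18]
```

View pics/s5.png

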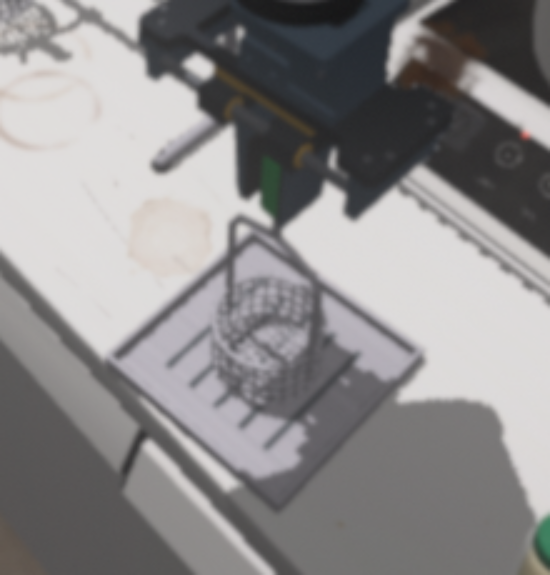

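Contact shows as +6 N, and the basket stands upright mid-tray (crop 265,345). Relieve the load, open, and retreat straight up.

Emit:
play_rows([
  [0,0,-0.0005,0],
  [0,0,-0.0005,0],
  [0,0,-0.0005,0],
])

```text
time: 12.58
position: [0.4768, -0.2531, 0.1917]
tcp_rot: [0.0, -0.037, 0.999, -0.0]
wrist_force: [0.8, 1.2, 4.9]
width: 0.0244
grip_force: 25.0
```

Emit:
play_rows([
  [0,0,0,0],
  [0,0,0,0],
  [0,0,0,0],
  [0,0,0,0],
  [0,0,0,0],
  [0,0,0,0],
  [0,0,0,0],
  [0,0,0,0],
], grip=0)

```text
time: 13.58
position: [0.4765, -0.253, 0.1914]
tcp_rot: [0.0, -0.037, 0.999, 0.0]
wrist_force: [0.1, 0.1, -0.5]
width: 0.0913
grip_force: 0.0
```

Emit:
play_rows([
  [0,0,-0.005,0],
  [0,0,-0.015,0],
  [0,0,-0.03,0],
  [0,0,-0.05,0],
  [0,0,-0.07,0],
  [0,0,-0.09,0],
  [0,0,-0.11,0],
  [0,0,-0.12,0],
  [0,0,-0.12,0],
  [0,0,-0.12,0],
])

```text
time: 14.82
position: [0.4762, -0.2528, 0.3108]
tcp_rot: [-0.0, -0.037, 0.999, 0.0]
wrist_force: [0.6, 0.0, 0.1]
width: 0.0909
grip_force: 0.0
```

Run:
```python
from h import *
st(); s=camera("scene"); cv2.imwrite("pics/s6.png",s["color"][...,::-1])
```

```text
t 14.825 p [ 0.4762 -0.2528  0.3108] yawY 94.29 down -1.0 w 0.09091212684001329 F [0.6  0.04 0.08] g 0.0 q [-0.53  0.01  1.99 -0.    1.14 -2.18]
```

View pics/s6.png

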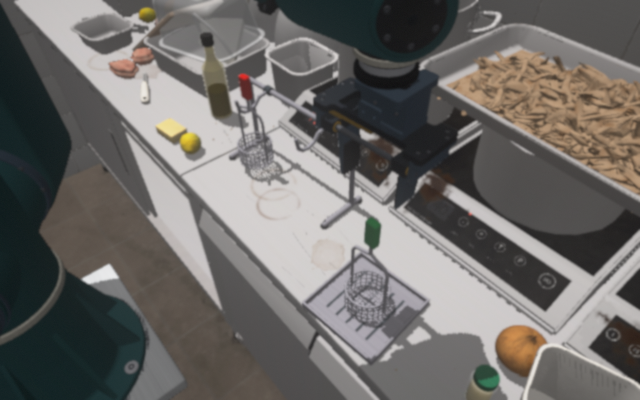

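The green basket stands upright in the tray (370,295), the red one hangs on its hook (245,85), and the gripper is clear.

```bash
python3 -c "
from plant import *
print(sign_off())"
```

```text
the job is handed in; nothing more can be done
None
```

The basket with the green grip stands upright inside the drip tray, set down gently; the one with the red grip still hangs on its hook, and the job was handed in at about 15 s of the 45 s allowed.

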